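Extend the telescoping bottle brush to its second stop and hold it ready

TASK

Get the telescoping bottle brush ready for the tall syrup bottles: squeeze the release button in its grip, draw the grip up past the first stop to the second, and let the button spring out so that it locks, with the brush still in its stand. Then take the grip by its plain sides, slide the brush out through the open front of the keeper and lift it a few centimetres. Finish holding it there in the gripper, upright, fully extended, button out, well clear of the stand, without tipping it or disturbing the jug, cup and tamper beside it.

Things in the scene. Friction and masses are not known exactly. Their poses are not given: they have to be found in the camera images.
- grip_mid (a point): Centre of the brush's upright black grip (26 x 26 mm in plan, from 29 mm below to 33 mm above this point), level with the release button; starts 193 mm above the counter. Axes: z up, +y towards the button. Pinched across y (32 mm; 27 mm with the button in) the button is squeezed; pinched across x (two plain sides, 26 mm) it stays out.
- button_face (a point): Middle of the outer face of the ribbed grey release button, 16 mm wide and 22 mm tall, 6 mm proud of the grip's +y side; it goes in towards -y.
- brush_grip (a joint): How far the grip with its inner tube is drawn up out of the outer tube, m: 0 collapsed and locked, first stop 0.040, second stop and mechanical end 0.080. About 2 N of friction. Moves only while the button is in; the button let go at a stop springs out and locks it (1 mm play), between stops it does not lock. One dark ring shows on the inner tube at the first stop, two at the second.
- release_button (a joint): Travel of the release button, m: 0 out (locked when at a stop), 0.005 fully in; from 0.0035 the lock is free. Its spring needs 2 N to start and 7 N fully in, so pinch with 10 N or more.
- brush: The telescoping bottle brush, about 0.18 kg, hanging upright in the keeper, turned a little either way. Origin at the tip of its white bristle head, 20 mm above the counter at the start; z up, +y towards the button. Heights above the tip: head (43 mm thick) to 64 mm, neck 20 mm thick, outer tube 22 mm thick, collar 29 mm thick from 126 to 142, grip 143 to 207 (to 287 at the second stop).
- flange (a point): Centre of the underside of the brush's round grey flange (40 mm across, 5 mm thick), 78 mm above its tip.
- dock: Steel stand, fixed. Origin: centre of the underside of its base (105 x 110 x 8 mm); its open front looks along its own -x. A column at the back carries the keeper: two fork plates, 60 mm wide, 92 to 111 mm above the counter, with a 25 mm slot open to the front and tines ending 34 mm in front of the origin.
- keeper_seat (a point): Middle of the keeper, where the centre of the flange's underside rests, 98 mm above the counter. The flange sits in the 6.5 mm high groove between the fork plates: the brush cannot go up or down there, but slides out level along the stand's -x and is free after 60 mm.
- small_jug: Bystander: a small steel milk jug, 103 x 69 mm, 92 mm tall, standing beside the stand. Origin at the centre of its underside.
- espresso_cup: Bystander: a small brown cup with a handle, 64 x 87 mm, 50 mm tall, on the other side of the stand. Origin at the centre of its underside.
- coffee_tamper: Bystander: a coffee tamper standing on its steel disc, 58 mm across, 98 mm tall, dark handle, at the right front. Origin at the centre of its underside.
Things that resemble listed ones, but are neither listed nor needed, are in the scene too. Leave any orange or yellow look-alike of the brush alone.

How it is judged:
On the way, in this order (a step that is already met when the one before it is completed fails the run):
1. with the button squeezed in, the grip is drawn up off its collapsed stop (value of joint release_button above 0.0035 m and value of joint brush_grip above 0.01 m), for 0.05 s.
2. the grip stands at the second stop with the button sprung out, the brush still in the keeper (value of joint brush_grip above 0.074 m and value of joint release_button below 0.0015 m and horizontal distance between flange and keeper_seat below 0.03 m), for 0.2 s.
At the end, for the whole second after the job is handed in: Still held in the gripper and at rest: brush upright within 0.3 rad, tip over 40 mm above the counter, flange over 60 mm from the keeper seat in plan and off the stand, drawn out beyond 0.074 m with the button less than 1.5 mm in (value of joint brush_grip above 0.074 m and value of joint release_button below 0.0015 m and horizontal distance between flange and keeper_seat above 0.06 m and height (world z) of brush above 0.04 m and angle between brush's own z axis and vertical below 0.3 rad and contact force between the fingers and brush above 1 N and contact force between brush and dock below 0.2 N and linear speed of brush below 0.03 m/s); the arm keeps its last pose, push and grip.
It fails at once if the brush is tipped over or dropped (angle between brush's own z axis and vertical above 0.7 rad).
It fails at once if the small steel jug is pushed more than 2 cm or knocked over (distance of small_jug from where it was at the start of the episode above 0.02 m or angle between small_jug's own z axis and vertical above 0.4 rad).
It fails at once if the espresso cup is pushed more than 2 cm or knocked over (distance of espresso_cup from where it was at the start of the episode above 0.02 m or angle between espresso_cup's own z axis and vertical above 0.4 rad).
It fails at once if the tamper is pushed more than 2 cm or knocked over (distance of coffee_tamper from where it was at the start of the episode above 0.02 m or angle between coffee_tamper's own z axis and vertical above 0.4 rad).
It also fails if it takes over 40 s, if anything falls off the work surface, if the arm or the gripper's body presses on something with over 40 N, if the wrist force passes 120 N, or if a joint passes its speed limit or range.

ROBOT

A 7-joint arm with a two-finger parallel gripper is mounted at the origin on a cart in front of the work surface, level with it; the furniture and walls round the work are solid. World frame = base frame: x ahead of the robot, y to its left, z up, the work surface at z = 0. Lengths are in m, angles in rad, forces in N, time in s.
With the tool pointing down it reaches from about 0.425 to 0.925 m from the base axis. Payload 6.8 kg.
Tool frame: the origin (TCP) lies on the front face of the gripper's body, between the roots of the fingers; the fingertips stand 73 mm ahead of it and the grasp point (between the pads) lies 54 mm ahead of it; z points along the fingers, y is the direction in which the jaws open and shut (so a half turn about z gives the same grasp; the last joint's range is limited). The gripper opens to 85 mm and grips with 20 to 120 N. Pads are 22 mm wide; open, the fingers measure 114 mm over their backs; the gripper's body (76 mm by 85 mm) begins 54 mm behind the grasp point. The pads swing forward as they close: fully open they stand 13 mm farther back than shut.
Start: joints at [1.112, 0.477, 0.022, 1.555, -0.011, 1.109, -0.083], TCP at [0.232, -0.634, 0.304] pointing down, gripper open.
Joint ranges: [-2.96, 2.96], [-0.34, 2.1], [-1.41, 1.46], [0.24, 2.44], [-1.37, 4.51], [0.17, 1.92], [-2.96, 2.96]. Speed limits (rad/s): [2.39, 2.39, 3.14, 3.14, 3.14, 3.14, 3.14].

INTERFACE

Orientations are given as a unit quaternion [w, x, y, z].
In Python, from station import get_obs, read_camera, hand_in, spot_in, cut_out, spot_point gives the robot as it stands. The module is installed in compiled form; this text tells all that it offers.
- The arm moves only by the tool move_arm, never from a script. Its arguments are lists of equal length, an entry for each row: "gripper": the opening, from 0 (shut) to 1 (fully open); "xyz": the shift along the tool's x, y, z in cm, a list of three; "twist": the turn about the tool's z in rad. A call has 1 to 5 rows; each row is the pose to reach, as a shift and turn from the pose commanded when the call began, along the tool's axes at that moment; what a row does not reach only later rows make up. A row lasts 1/12 s, in which the tool goes at most 41.7 mm and 7.16 degrees, less where a joint would pass 70% of its speed; a pose out of reach is approached as far as the arm can. A call with a gripper value outside its range is refused whole. The fingers move at their own pace and stop on an object; "squeeze" is the grip in N (left out, the last holds). Time passes only in rows, so rows that repeat a pose let the fingers close. It gives the time, the measured TCP pose, the force and the opening at its end, in the units of the state.
- get_obs(): the state, without advancing time (a new reading comes with each control period).
- read_camera(name): name is "scene" or "top" or "wrist"; returns a dict with "pixels" (420x560x3 uint8, red, green, blue), "fx", "fy", "cx", "cy" (pixels), "k1" (the pictures are not rectified: a ray, as slopes to the right and down, at radius r is drawn at 1 + k1 r^2 times it, then the intrinsics apply), "R" (3x3) and "t" (3): a world point X has camera coordinates R X + t. Camera axes: x right, y down, z forward; pixel columns grow to the right and rows downward; lengths in m; the calibration is good to about 2 mm. A picture is of the moment at which its call begins. There is no depth.
- hand_in(): hands the job in, once; it reports no verdict.
Trained networks look in the newest picture that a camera, given by its name, has taken for a name from the list of things; names that differ only in an ending like _2 or _b are one class to them, and where a whole thing is asked for, a point or a joint stands for the part that bears it (a point fixed in the world has none). Each returns a list of dicts, best first, with "p" (0 to 1); they miss things now and then, are a little off and sometimes report something else, mostly with a low value. They report only what shows in the picture. A call takes as long as a camera call. They do not tell look-alikes from the thing itself.
- spot_in(query, camera): "centre" ([x, y, z] in m, in world coordinates, good to about 4 mm: the middle of the surface that is visible of it).
- cut_out(query, camera): "pixels" (420x560 bool, what is visible of it).
- spot_point(query, camera): "centre" ([x, y, z] in m, in world coordinates, good to about 4 mm: a listed point, or the origin of a listed thing).
The state is a dict: "t": time; "q": joint angles; "joint_vel": joint speeds; "joint_torque": joint torques, N m; "eef_pos": TCP position; "tool_rot": TCP orientation; "contact_force": force on the tool from outside, world axes, zero at the start; "torque": the same for the moment, N m; "gripper_width": opening from 0.0 (shut) to 1.0 (fully open).
Only numpy, scipy, OpenCV 4.12 (cv2) and the standard library are available. Lean on these libraries where they do the work, as an engineer would, in place of code of your own. Each camera call takes 0.05 s, during which the arm holds its last target.

## Working session

There is one attempt and no reset: what is moved stays moved. The work goes in short steps, Python scripts to look and compute and a tool call to move; the robot and the scene stay as the last step left them, time stands still between calls to the robot, and variables do not carry over. Pictures are saved under pics/ and viewed, and the job is handed in when it is done.

Besides the shell and the picture viewer there is one more tool, called after "Call:" as name(argument=value, ...) on one line, values as JSON. move_arm: Moves the arm, as the interface text tells. Its arguments: {"type":"object","properties":{"gripper":{"type":"array","items":{"type":"number"}},"xyz":{"type":"array","items":{"type":"array","items":{"type":"number"}}},"twist":{"type":"array","items":{"type":"number"}},"squeeze":{"type":"number"}},"required":["gripper","xyz","twist"]}

```bash
mkdir -p pics
python3 - <<'E'
from station import *
import cv2
o=get_obs(); print(o['t'],o['eef_pos'],o['tool_rot'],o['gripper_width'])
for c in ("scene","top"):
    r=read_camera(c); cv2.imwrite(f"pics/{c}0.png",r["pixels"][:,:,::-1]); print(c,r['R'],r['t'],r['fx'],r['k1'])
    for q in ("grip_mid","button_face","flange","dock","keeper_seat","brush","small_jug","espresso_cup","coffee_tamper"):
        print(q,[(round(d['p'],2),[round(float(v),3) for v in d['centre']]) for d in spot_point(q,c)[:3]])
E
```

```text
0.0 [ 0.23183661 -0.63343865  0.30291866] [-8.94131957e-04  9.84652791e-01  1.74522320e-01 -2.03257340e-04] 1.0013719885854204
scene [[-0.86418755 -0.50294867  0.01491701]
 [-0.39005121  0.65088502 -0.6513131 ]
 [ 0.3178678  -0.56867507 -0.75866246]] [0.4432768  0.3020597  0.87162166] 385.3462336715416 -0.004470390155271608
grip_mid [(0.72, [0.458, 0.019, 0.169]), (0.66, [0.677, -0.041, 0.167]), (0.64, [0.564, -0.064, 0.195])]
button_face [(0.52, [0.442, 0.027, 0.172]), (0.37, [0.657, -0.029, 0.164])]
flange [(0.85, [0.461, 0.019, 0.075]), (0.8, [0.678, -0.133, 0.075]), (0.73, [0.673, -0.043, 0.075])]
dock [(0.61, [0.565, -0.063, 0.003])]
keeper_seat [(0.9, [0.561, -0.066, 0.097]), (0.31, [0.567, -0.054, 0.196])]
brush [(0.97, [0.673, -0.04, -0.003]), (0.68, [0.564, -0.067, 0.022]), (0.61, [0.677, -0.129, 0.0])]
small_jug [(0.92, [0.528, -0.179, -0.0])]
espresso_cup [(0.64, [0.599, 0.049, -0.002])]
coffee_tamper []
top [[-0.01574726 -0.99986811 -0.00397208]
 [-0.9885709   0.01616478 -0.14988753]
 [ 0.14993197  0.00156637 -0.98869508]] [0.00956995 0.52652607 0.95616508] 400.5147319796825 -0.059279116346039044
grip_mid [(0.78, [0.564, -0.067, 0.191]), (0.72, [0.457, 0.017, 0.17]), (0.58, [0.672, -0.038, 0.171])]
button_face [(0.6, [0.565, -0.048, 0.195]), (0.48, [0.445, 0.026, 0.172]), (0.36, [0.655, -0.032, 0.169])]
flange [(0.95, [0.563, -0.065, 0.099]), (0.94, [0.672, -0.043, 0.072]), (0.79, [0.675, -0.127, 0.078])]
dock [(0.72, [0.565, -0.063, 0.005])]
keeper_seat []
brush [(0.89, [0.674, -0.133, -0.002]), (0.86, [0.673, -0.04, -0.009]), (0.75, [0.566, -0.069, 0.022])]
small_jug []
espresso_cup []
coffee_tamper [(0.96, [0.346, -0.235, 0.001])]
```

View pics/scene0.png

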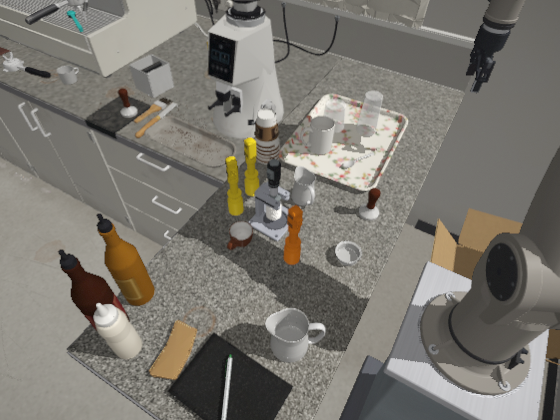

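View pics/top0.png

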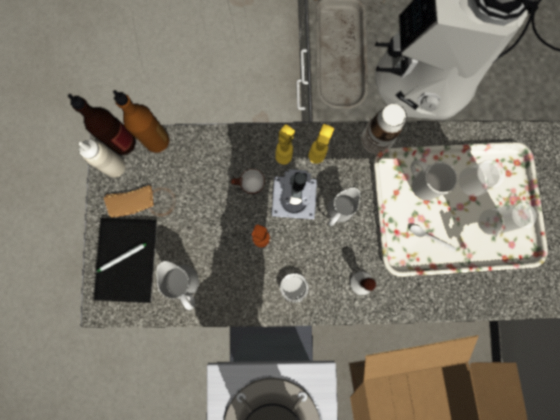

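Run:
```python
import cv2,numpy as np
a=cv2.imread("pics/top0.png")[110:310,220:380]; b=cv2.imread("pics/scene0.png")[130:280,210:390]
cv2.imwrite("pics/z1.png",cv2.resize(a,None,fx=3,fy=3,interpolation=cv2.INTER_CUBIC)); cv2.imwrite("pics/z2.png",cv2.resize(b,None,fx=4,fy=4,interpolation=cv2.INTER_CUBIC))
```

```text
(no output)
```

View pics/z1.png

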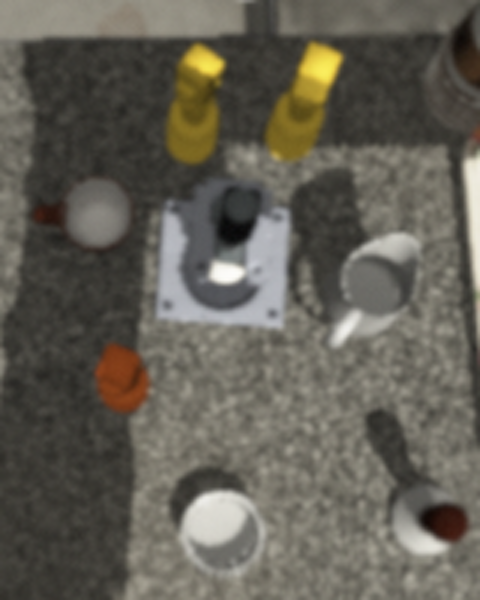

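View pics/z2.png

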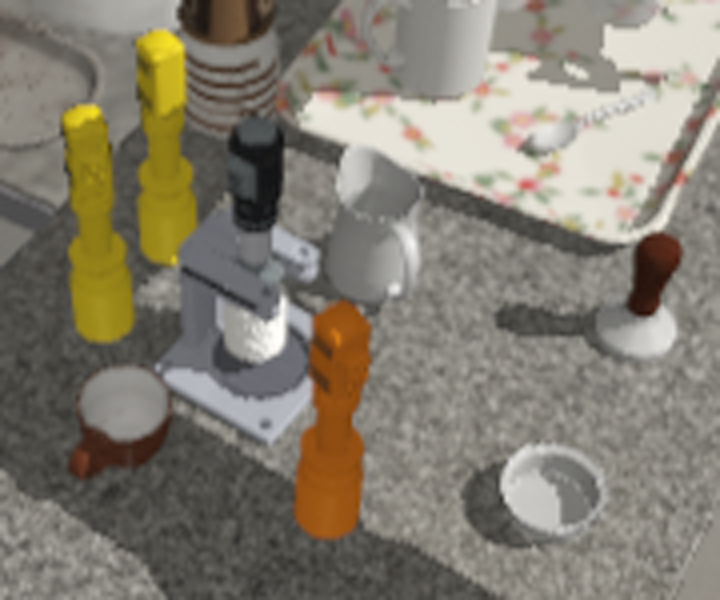

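```bash
cat > h.py <<'E'
import numpy as np,cv2
from scipy.spatial.transform import Rotation as Ro
from station import *
def toolR(o): q=o['tool_rot']; return Ro.from_quat([q[1],q[2],q[3],q[0]]).as_matrix()
def shift(target,o=None):
    o=o or get_obs(); R=toolR(o)
    print('shift cm',np.round(100*R.T@(np.array(target)-o['eef_pos']),2),'heading x deg',np.round(np.degrees(np.arctan2(R[1,0],R[0,0])),2),'z',np.round(R[:,2],3))
def ray(c,u,v):
    xd=np.array([(u-c['cx'])/c['fx'],(v-c['cy'])/c['fy']]); x=xd.copy()
    for _ in range(20): x=xd/(1+c['k1']*(x@x))
    d=c['R'].T@np.array([x[0],x[1],1]); return -c['R'].T@c['t'],d
def onplane(c,u,v,z):
    o,d=ray(c,u,v); return o+d*(z-o[2])/d[2]
def proj(c,X):
    p=c['R']@np.array(X)+c['t']; x=p[:2]/p[2]; x=x*(1+c['k1']*(x@x)); return c['fx']*x[0]+c['cx'],c['fy']*x[1]+c['cy']
E
python3 - <<'E'
from h import *
c=read_camera("top")
P=[onplane(c,220+u/3-.33,110+v/3-.33,0.008)[:2] for u,v in ((164,203),(291,210),(282,328),(156,319))]
for p in P: print(np.round(p,4))
print('centre',np.mean(P,axis=0))
for a,b in ((3,0),(2,1)):
    d=P[b]-P[a]; print('x yaw',np.degrees(np.arctan2(d[1],d[0])),np.linalg.norm(d))
for a,b in ((1,0),(2,3)):
    d=P[b]-P[a]; print('y yaw',np.degrees(np.arctan2(d[1],d[0]))-90,np.linalg.norm(d))
shift([0.54,-0.065,0.38])
E
```

```text
[ 0.6184 -0.0172]
[ 0.6104 -0.1271]
[ 0.5075 -0.1159]
[ 0.517  -0.0086]
centre [ 0.56331634 -0.0672084 ]
x yaw -4.896637256040921 0.10171232683299837
x yaw -6.233005423514784 0.10348898780746942
y yaw -4.150336465465102 0.11018553262948604
y yaw -5.063236055593137 0.1077630803650296
shift cm [ 48.47 -42.84  -7.61] heading x deg 20.1 z [ 0. -0. -1.]
```

Call:
move_arm(gripper=[1,1,1,1,1], xyz=[[2,-1.8,-1.5],[5,-4.4,-4],[8,-7,-6],[11,-9.7,-7.6],[14,-12.4,-7.6]], twist=[0,0,0,0,0])

```text
t: 1.47
eef_pos: [0.318, -0.4761, 0.3826]
tool_rot: [0.002, 0.985, 0.174, 0.001]
contact_force: [1.1, -0.8, 0.5]
gripper_width: 1.0
```

Call:
move_arm(gripper=[1,1,1,1,1], xyz=[[3,-2.7,0],[6,-5.3,0],[9,-8,0],[12,-10.6,0],[15,-13.3,0]], twist=[0,0,0,0,0])

```text
t: 1.88
eef_pos: [0.4128, -0.2981, 0.3797]
tool_rot: [0.0, 0.985, 0.174, 0.0]
contact_force: [0.9, -0.9, 0.2]
gripper_width: 1.001
```

Call:
move_arm(gripper=[1,1,1,1,1], xyz=[[3,-2.7,0],[6,-5.3,0],[9,-8,0],[12,-10.6,0],[14,-12.4,0]], twist=[0.1,0.2,0.3,0.4,0.43])

```text
t: 2.3
eef_pos: [0.5026, -0.1312, 0.3797]
tool_rot: [-0.0, 0.999, -0.04, 0.001]
contact_force: [0.6, -0.0, 0.9]
gripper_width: 1.003
```

Run:
```python
from h import *
o=get_obs(); print(o['t'],o['eef_pos'],o['contact_force'])
shift([0.54,-0.065,0.38],o)
c=read_camera("wrist"); cv2.imwrite("pics/w1.png",c["pixels"][:,:,::-1]); print(c['R'],c['t'],c['fx'])
for q in ("grip_mid","button_face","flange","keeper_seat"):
    print(q,[(round(d['p'],2),[round(float(v),3) for v in d['centre']]) for d in spot_point(q,"wrist")[:3]])
```

```text
2.3 [ 0.50263654 -0.13116886  0.37974434] [ 0.60672735 -0.02271505  0.94326261]
shift cm [ 3.19 -6.9  -0.01] heading x deg -4.63 z [ 0.001  0.001 -1.   ]
[[-0.08107911 -0.9967056  -0.00202905]
 [-0.95934036  0.07748703  0.27140714]
 [-0.27035579  0.02395199 -0.96246249]] [-0.08941149  0.43720476  0.59138696] 364.35931483897076
grip_mid [(0.92, [0.563, -0.062, 0.196]), (0.91, [0.459, 0.02, 0.166])]
button_face [(0.69, [0.566, -0.068, 0.003]), (0.53, [0.601, 0.051, 0.003])]
flange [(0.86, [0.458, 0.018, 0.072]), (0.62, [0.674, -0.043, 0.076]), (0.59, [0.566, -0.061, 0.097])]
keeper_seat [(0.69, [0.562, -0.069, 0.098])]
```

View pics/w1.png

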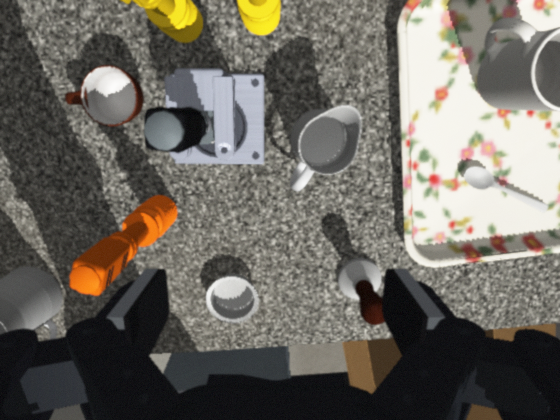

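Call:
move_arm(gripper=[1,1,1,1], xyz=[[-1,-3.5,0],[-2,-7,0],[-3,-10.5,0],[-3,-10.5,0]], twist=[0,0,0,0])

```text
t: 2.88
eef_pos: [0.4782, -0.0228, 0.3798]
tool_rot: [-0.001, 0.999, -0.036, 0.0]
contact_force: [-0.3, 0.1, 0.3]
gripper_width: 0.999
```

Run:
```python
from h import *
o=get_obs(); print(o['t'],o['eef_pos'],o['contact_force'])
c=read_camera("wrist"); cv2.imwrite("pics/w2.png",c["pixels"][:,:,::-1]); print(-c['R'].T@c['t'])
for q in ("grip_mid","button_face","flange","keeper_seat"):
    print(q,[(round(d['p'],2),[round(float(v),4) for v in d['centre']]) for d in spot_point(q,"wrist")[:3]])
u,v=map(int,proj(c,[.564,-.065,.2])); print(u,v)
u0=max(0,u-90);v0=max(0,v-75)
z=c["pixels"][v0:v0+150,u0:u0+200,::-1]; print(u0,v0); cv2.imwrite("pics/w2z.png",cv2.resize(z,None,fx=4,fy=4,interpolation=cv2.INTER_CUBIC))
```

```text
2.8833 [ 0.47818636 -0.02283635  0.37975536] [-0.34836234  0.0706515   0.29210812]
[ 0.54775053 -0.0283555   0.45027102]
grip_mid [(0.85, [0.461, 0.0185, 0.17]), (0.8, [0.5674, -0.0618, 0.1928]), (0.22, [0.5634, -0.0664, 0.0983])]
button_face [(0.73, [0.5712, -0.049, 0.1921])]
flange [(0.91, [0.4589, 0.0183, 0.0758]), (0.56, [0.5654, -0.0642, 0.099]), (0.26, [0.5633, -0.0661, 0.0225])]
keeper_seat [(0.84, [0.5635, -0.0684, 0.0983]), (0.72, [0.5649, -0.0663, 0.0012])]
330 77
240 2
```

View pics/w2z.png

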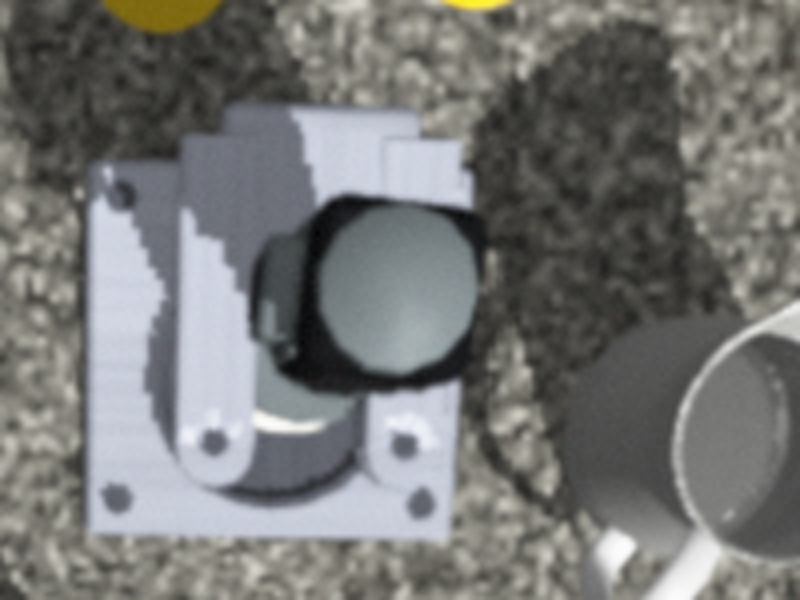

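Run:
```python
from h import *
c=read_camera("wrist"); u0,v0=240,2
print(onplane(c,u0+400/4,v0+290/4,.227))
base=cv2.resize(c["pixels"][v0:v0+110,u0:u0+140,::-1].copy(),None,fx=5,fy=5,interpolation=cv2.INTER_CUBIC)[150:,:][:, :]
outs=[]
for yaw in (-20,-12,-4,4):
    im=base.copy(); a=np.radians(yaw); ex=np.array([np.cos(a),np.sin(a),0]); ey=np.array([-np.sin(a),np.cos(a),0])
    C=np.array([.565,-.0645,0])
    def P(x,y,z):
        u,v=proj(c,C+x*ex+y*ey+[0,0,z]); return [(u-u0+.5)*5,(v-v0+.5)*5-150]
    for L in ([(-.013,-.013,.226),(.013,-.013,.226),(.013,.013,.226),(-.013,.013,.226)],[(-.013,-.013,.164),(.013,-.013,.164),(.013,.013,.164),(-.013,.013,.164)],[(-.008,.019,.204),(.008,.019,.204),(.008,.019,.182),(-.008,.019,.182)]):
        cv2.polylines(im,[np.int32([P(*p) for p in L])],True,(0,0,255),1)
    cv2.putText(im,str(yaw),(20,30),0,.8,(0,0,255),2)
    outs.append(im[:300,200:600])
cv2.imwrite("pics/ov.png",np.vstack([np.hstack(outs[:2]),np.hstack(outs[2:])]))
```

```text
[ 0.56468509 -0.0753351   0.227     ]
```

View pics/ov.png

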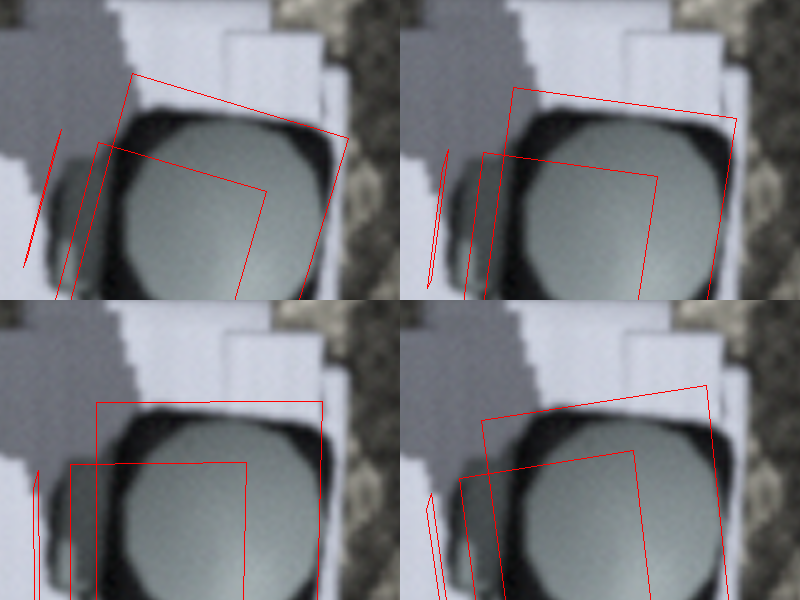

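Run:
```python
from h import *
c=read_camera("wrist"); u0,v0=295,40
base=cv2.resize(c["pixels"][v0:v0+70,u0:u0+80,::-1].copy(),None,fx=5,fy=5,interpolation=cv2.INTER_CUBIC)
outs=[]
for yaw,C in ((-7,(.563,-.067,0)),(-11,(.563,-.067,0)),(-7,(.562,-.069,0)),(-11,(.562,-.069,0))):
    im=base.copy(); a=np.radians(yaw); ex=np.array([np.cos(a),np.sin(a),0]); ey=np.array([-np.sin(a),np.cos(a),0])
    def P(x,y,z):
        u,v=proj(c,np.array(C)+x*ex+y*ey+[0,0,z]); return [(u-u0+.5)*5,(v-v0+.5)*5]
    for L in ([(-.013,-.013,.226),(.013,-.013,.226),(.013,.013,.226),(-.013,.013,.226)],[(-.013,-.013,.164),(.013,-.013,.164),(.013,.013,.164),(-.013,.013,.164)],[(-.008,.019,.204),(.008,.019,.204),(.008,.019,.182),(-.008,.019,.182)]):
        cv2.polylines(im,[np.int32([P(*p) for p in L])],True,(0,0,255),1)
    outs.append(im[:300])
cv2.imwrite("pics/ov2.png",np.vstack([np.hstack(outs[:2]),np.hstack(outs[2:])]))
```

```text
(no output)
```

View pics/ov2.png

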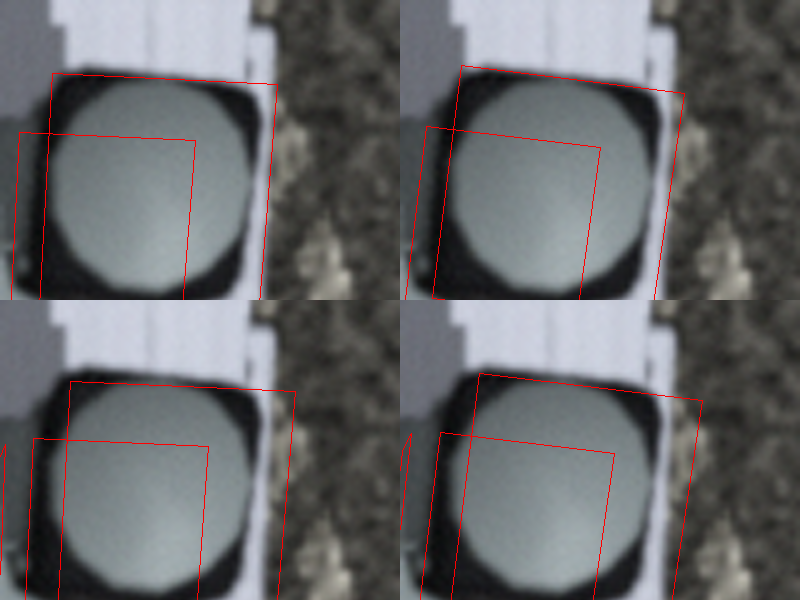

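Run:
```python
from h import *
shift([0.5635,-0.0655,0.38]); shift([0.5635,-0.0655,0.246])
```

```text
shift cm [ 8.65  2.85 -0.08] heading x deg -4.72 z [-0. -0. -1.]
shift cm [ 8.65  2.85 13.32] heading x deg -4.72 z [-0. -0. -1.]
```

Call:
move_arm(gripper=[1,1,1,1,1], xyz=[[2.9,1,0],[5.8,1.9,0],[8.65,2.85,0],[8.65,2.85,2],[8.65,2.85,4]], twist=[0.03,0.06,0.06,0.06,0.06])

```text
t: 3.65
eef_pos: [0.5655, -0.0656, 0.3391]
tool_rot: [-0.0, 0.997, -0.071, 0.001]
contact_force: [-1.0, 0.6, -0.0]
gripper_width: 0.997
```

Run:
```python
from h import *
o=get_obs(); print(o['eef_pos'],o['contact_force'])
shift([0.5635,-0.0655,0.246])
for n in ("scene","top"):
    c=read_camera(n); u,v=map(int,proj(c,[.564,-.065,.2])); z=c["pixels"][v-60:v+60,u-70:u+70,::-1]; cv2.imwrite(f"pics/a_{n}.png",cv2.resize(z,None,fx=4,fy=4,interpolation=cv2.INTER_CUBIC))
```

```text
[ 0.56553018 -0.06556045  0.33911078] [-0.97816169  0.61301338 -0.03774682]
shift cm [-0.22  0.03  9.31] heading x deg -8.17 z [ 0.002 -0.    -1.   ]
```

View pics/a_scene.png

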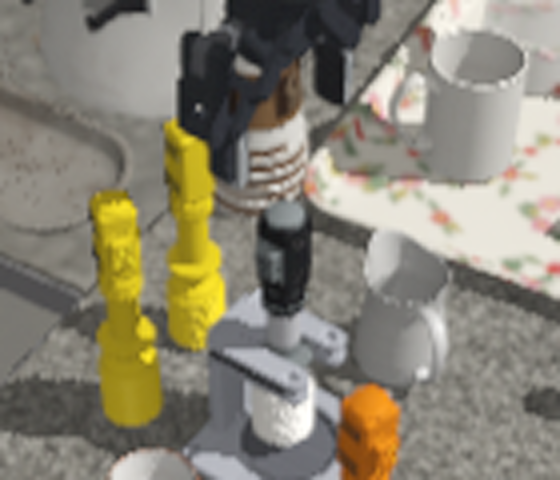

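Call:
move_arm(gripper=[1,1,1,1,1], xyz=[[-0.1,0,2.5],[-0.1,0,5],[-0.1,0,7.5],[-0.1,0,9.3],[-0.1,0,9.3]], twist=[0,0,0,0,0])

```text
t: 4.17
eef_pos: [0.5608, -0.064, 0.2437]
tool_rot: [0.0, 0.998, -0.07, -0.003]
contact_force: [-1.5, -1.3, 0.2]
gripper_width: 1.004
```

Call:
move_arm(gripper=[0.5,0.3,0,0,0], xyz=[[0,0,0],[0,0,0],[0,0,0],[0,0,0],[0,0,0]], twist=[0,0,0,0,0], squeeze=30)

```text
t: 4.58
eef_pos: [0.5634, -0.0638, 0.2479]
tool_rot: [0.0, 0.998, -0.07, 0.001]
contact_force: [-2.5, -8.0, 16.2]
gripper_width: 0.305
```

Call:
move_arm(gripper=[0,0,0,0,0], xyz=[[0,0,0],[0,0,0],[0,0,0],[0,0,0],[0,0,0]], twist=[0,0,0,0,0])

```text
t: 5.0
eef_pos: [0.5633, -0.064, 0.248]
tool_rot: [0.001, 0.998, -0.07, 0.001]
contact_force: [-1.1, -1.7, 5.8]
gripper_width: 0.299
```

Run:
```python
from h import *
o=get_obs(); print(o['t'],o['eef_pos'],o['contact_force'],o['torque'],o['gripper_width']*85)
for n in ("scene","wrist"):
    c=read_camera(n); u,v=map(int,proj(c,[.564,-.065,.2])); u=min(max(u,90),470);v=min(max(v,70),350); z=c["pixels"][v-70:v+70,u-90:u+90,::-1]; cv2.imwrite(f"pics/b_{n}.png",cv2.resize(z,None,fx=4,fy=4,interpolation=cv2.INTER_CUBIC))
```

```text
5.0 [ 0.5633367  -0.06404419  0.24798717] [-1.10075544 -1.71826346  5.84496952] [-0.39442781  0.28809081  0.00693465] 25.456731167857225
```

View pics/b_scene.png

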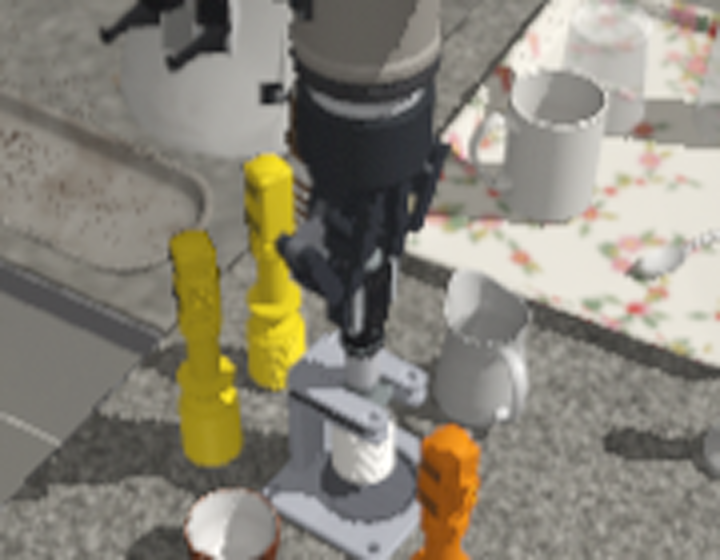

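View pics/b_wrist.png

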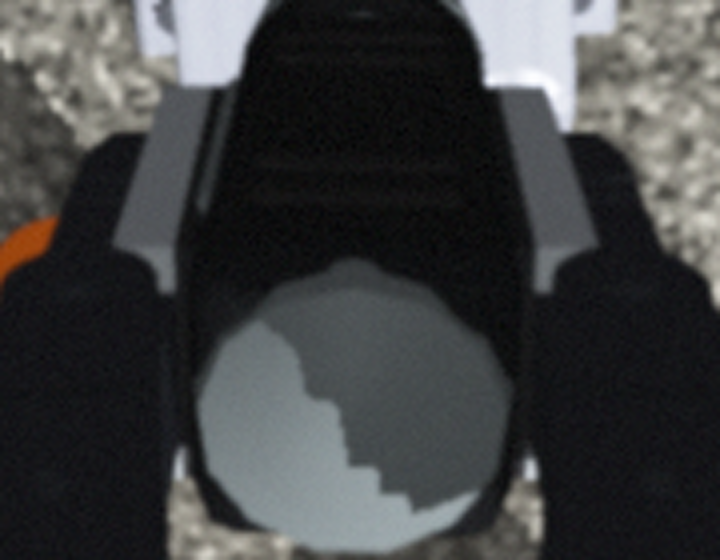

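Call:
move_arm(gripper=[0,0,0,0,0], xyz=[[0,0,-0.5],[0,0,-1.5],[0,0,-2.5],[0,0,-3.5],[0,0,-4.5]], twist=[0,0,0,0,0])

```text
t: 5.52
eef_pos: [0.5624, -0.0631, 0.2925]
tool_rot: [-0.0, 0.998, -0.069, -0.0]
contact_force: [0.0, 0.2, -3.1]
gripper_width: 0.305
```

Call:
move_arm(gripper=[0,0,0,0,0], xyz=[[0,0,-1],[0,0,-2],[0,0,-2.8],[0,0,-3.2],[0,0,-3.4]], twist=[0,0,0,0,0])

```text
t: 5.93
eef_pos: [0.563, -0.0633, 0.3263]
tool_rot: [0.0, 0.998, -0.07, 0.001]
contact_force: [0.2, 1.0, -2.4]
gripper_width: 0.307
```

Call:
move_arm(gripper=[0,0,0], xyz=[[0,0,0],[0,0,0],[0,0,0]], twist=[0,0,0])

```text
t: 6.18
eef_pos: [0.5628, -0.0635, 0.3253]
tool_rot: [0.0, 0.998, -0.07, 0.0]
contact_force: [-0.5, -0.3, 1.4]
gripper_width: 0.303
```

Run:
```python
from h import *
o=get_obs(); print(o['t'],o['eef_pos'],o['contact_force'],o['torque'],o['gripper_width']*85)
for n in ("scene","wrist"):
    c=read_camera(n); u,v=map(int,proj(c,[.564,-.065,.2])); u=min(max(u,90),470);v=min(max(v,70),350); z=c["pixels"][v-70:v+70,u-90:u+90,::-1]; cv2.imwrite(f"pics/c_{n}.png",cv2.resize(z,None,fx=4,fy=4,interpolation=cv2.INTER_CUBIC))
```

```text
6.1833 [ 0.56278842 -0.06347416  0.32533424] [-0.50792586 -0.30458607  1.42259144] [0.01079025 0.03194636 0.03772342] 25.722623909489975
```

View pics/c_scene.png

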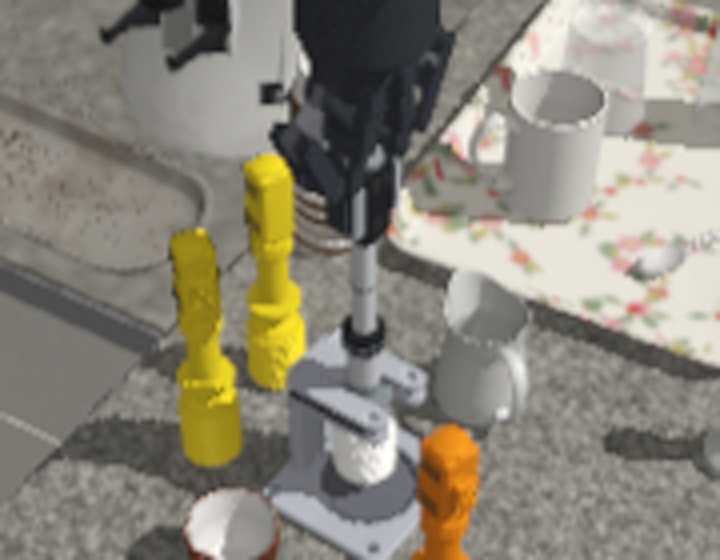

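Call:
move_arm(gripper=[0,0,0,0], xyz=[[0,0,-0.2],[0,0,-0.4],[0,0,-0.4],[0,0,-0.4]], twist=[0,0,0,0])

```text
t: 6.62
eef_pos: [0.5625, -0.0633, 0.3292]
tool_rot: [-0.0, 0.998, -0.07, -0.0]
contact_force: [0.1, 0.2, -1.4]
gripper_width: 0.306
```

Call:
move_arm(gripper=[0,0,0,0], xyz=[[0,0,-0.2],[0,0,-0.3],[0,0,-0.3],[0,0,-0.3]], twist=[0,0,0,0])

```text
t: 6.95
eef_pos: [0.5614, -0.064, 0.3302]
tool_rot: [0.0, 0.998, -0.07, -0.002]
contact_force: [1.3, -2.0, -20.3]
gripper_width: 0.304
```

Call:
move_arm(gripper=[0,0.4,0.4,0.5,0.5], xyz=[[0,0,0.15],[0,0,0.15],[0,0,0.15],[0,0,0.15],[0,0,0.15]], twist=[0,0,0,0,0])

```text
t: 7.37
eef_pos: [0.5637, -0.0626, 0.3328]
tool_rot: [-0.0, 0.998, -0.069, 0.002]
contact_force: [-0.3, -0.3, -0.6]
gripper_width: 0.497
```

Call:
move_arm(gripper=[0.8,1,1,1], xyz=[[0,0,0],[0,0,0],[0,0,0],[0,0,0]], twist=[0,0,0,0])

```text
t: 7.7
eef_pos: [0.5627, -0.0633, 0.331]
tool_rot: [-0.0, 0.998, -0.07, 0.0]
contact_force: [0.6, -0.2, 0.5]
gripper_width: 0.999
```

Run:
```python
from h import *
o=get_obs(); print(o['t'],o['eef_pos'],o['contact_force'],o['torque'],o['gripper_width']*85)
for n in ("scene","wrist"):
    c=read_camera(n); u,v=map(int,proj(c,[.564,-.065,.26])); u=min(max(u,90),470);v=min(max(v,70),350); z=c["pixels"][v-70:v+70,u-90:u+90,::-1]; cv2.imwrite(f"pics/d_{n}.png",cv2.resize(z,None,fx=4,fy=4,interpolation=cv2.INTER_CUBIC))
    for q in ("grip_mid","button_face","flange"):
        print(q,[(round(d['p'],2),[round(float(v),4) for v in d['centre']]) for d in spot_point(q,n)[:4]])
```

```text
7.7 [ 0.56268138 -0.06325417  0.33100484] [ 0.56198633 -0.23783074  0.51844373] [ 0.04225824 -0.02680869 -0.0113947 ] 84.90522346979026
grip_mid [(0.76, [0.5642, -0.0655, 0.2768]), (0.7, [0.5628, -0.0479, 0.2756]), (0.56, [0.4586, 0.0153, 0.1713]), (0.55, [0.6764, -0.0394, 0.1685])]
button_face [(0.44, [0.4394, 0.027, 0.1687]), (0.41, [0.5657, -0.0486, 0.2758]), (0.41, [0.6573, -0.0285, 0.1638])]
flange [(0.98, [0.5642, -0.0689, 0.101]), (0.67, [0.4615, 0.0181, 0.0741]), (0.61, [0.6771, -0.1305, 0.075]), (0.6, [0.6732, -0.043, 0.0747])]
grip_mid [(0.79, [0.6732, -0.0413, 0.1675]), (0.64, [0.4591, 0.0165, 0.1687]), (0.56, [0.6741, -0.1303, 0.1714])]
button_face [(0.85, [0.6574, -0.0292, 0.1717]), (0.79, [0.5689, -0.0458, 0.2709])]
flange [(0.96, [0.6767, -0.131, 0.0753]), (0.75, [0.6733, -0.0421, 0.0735]), (0.73, [0.5662, -0.0594, 0.0987]), (0.59, [0.4584, 0.0167, 0.0752])]
```

View pics/d_scene.png

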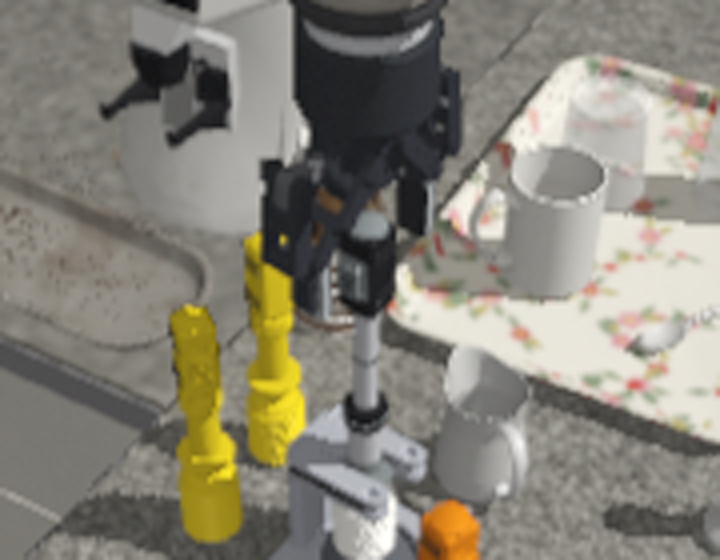

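View pics/d_wrist.png

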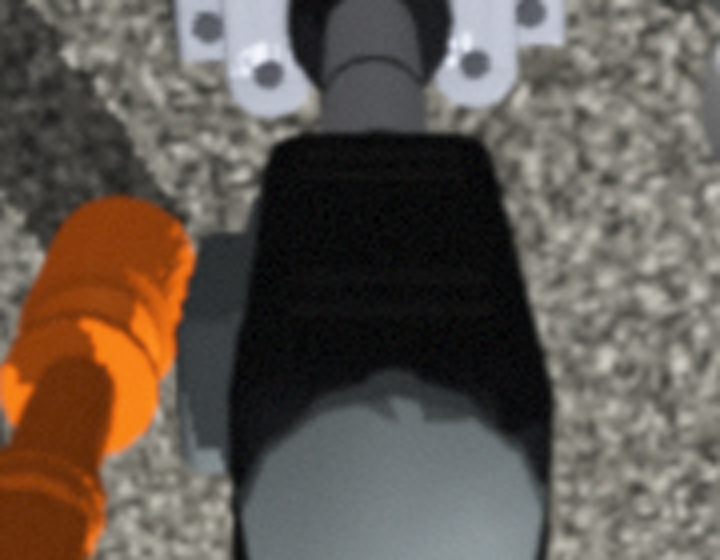

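Run:
```python
from h import *
print(np.round(get_obs()['q'],3)); shift([.5635,-.065,.331])
```

```text
[ 0.271  0.295 -0.33   1.771  0.106  1.093 -1.805]
shift cm [ 0.11  0.15 -0.02] heading x deg -7.98 z [-0.  0. -1.]
```

Call:
move_arm(gripper=[1,1,1,1,1], xyz=[[0.1,0.1,0],[0.1,0.1,0],[0.1,0.1,0],[0.1,0.1,0],[0.1,0.1,0]], twist=[-0.11,-0.22,-0.33,-0.44,-0.55])

```text
t: 8.52
eef_pos: [0.5635, -0.0644, 0.3308]
tool_rot: [0.0, 0.978, 0.207, 0.0]
contact_force: [-0.1, 0.6, 0.1]
gripper_width: 0.999
```

Call:
move_arm(gripper=[1,1,1,1,1], xyz=[[0,0,0],[0,0,0],[0,0,0],[0,0,0],[0,0,0]], twist=[-0.11,-0.22,-0.33,-0.44,-0.55])

```text
t: 8.93
eef_pos: [0.5634, -0.0645, 0.3308]
tool_rot: [-0.0, 0.886, 0.464, -0.0]
contact_force: [0.5, -0.3, -0.2]
gripper_width: 1.0
```

Call:
move_arm(gripper=[1,1,1,1,1], xyz=[[0,0,0],[0,0,0],[0,0,0],[0,0,0],[0,0,0]], twist=[-0.11,-0.22,-0.33,-0.44,-0.47])

```text
t: 9.35
eef_pos: [0.5634, -0.0646, 0.3307]
tool_rot: [-0.0, 0.753, 0.658, -0.0]
contact_force: [-0.2, 0.1, -0.5]
gripper_width: 0.994
```

Call:
move_arm(gripper=[1,1], xyz=[[0,0,0],[0,0,0]], twist=[0,0])

```text
t: 9.52
eef_pos: [0.5634, -0.0646, 0.3308]
tool_rot: [-0.0, 0.755, 0.655, -0.0]
contact_force: [-0.5, 0.5, -0.3]
gripper_width: 1.003
```

Run:
```python
from h import *
o=get_obs(); print(o['t'],o['eef_pos'],o['contact_force'],np.round(o['q'],2)); shift([.5635,-.065,.331])
for n in ("scene","wrist"):
    c=read_camera(n); u,v=map(int,proj(c,[.564,-.065,.26])); u=min(max(u,90),470);v=min(max(v,70),350); z=c["pixels"][v-70:v+70,u-90:u+90,::-1]; cv2.imwrite(f"pics/e_{n}.png",cv2.resize(z,None,fx=4,fy=4,interpolation=cv2.INTER_CUBIC))
cv2.imwrite("pics/e_wfull.png",c["pixels"][:,:,::-1])
```

```text
9.5167 [ 0.56342731 -0.06457942  0.33078415] [-0.45632287  0.51505922 -0.30462946] [ 0.48  0.33 -0.6   1.76  0.21  1.12 -0.32]
shift cm [-0.04  0.01 -0.02] heading x deg 81.88 z [-0.  0. -1.]
```

View pics/e_scene.png

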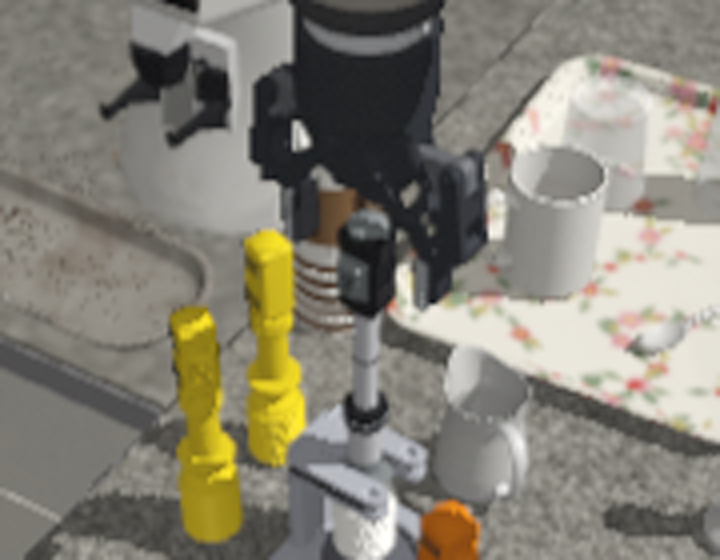

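View pics/e_wfull.png

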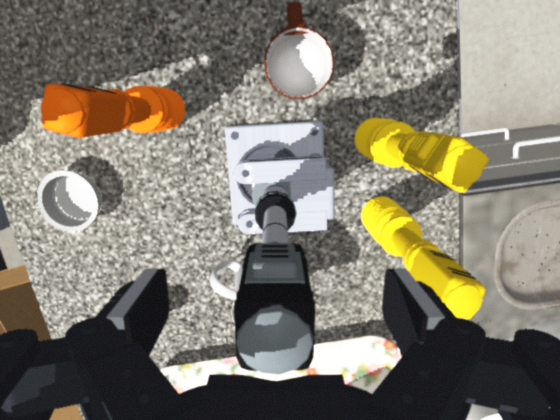

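Call:
move_arm(gripper=[0.6,0.4,0,0,0], xyz=[[0,0,0],[0,0,0],[0,0,0],[0,0,0],[0,0,0]], twist=[0,0,0,0,0], squeeze=40)

```text
t: 10.03
eef_pos: [0.5635, -0.0644, 0.3308]
tool_rot: [0.0, 0.755, 0.656, 0.0]
contact_force: [-1.2, -0.3, 1.5]
gripper_width: 0.303
```

Call:
move_arm(gripper=[0,0,0,0,0], xyz=[[0,0,0],[0,0,0],[0,0,0],[0,0,0],[0,0,0]], twist=[0,0,0,0,0])

```text
t: 10.45
eef_pos: [0.5634, -0.0644, 0.3308]
tool_rot: [-0.0, 0.755, 0.656, 0.0]
contact_force: [-0.7, 0.5, 0.7]
gripper_width: 0.3
```

Run:
```python
from h import *
o=get_obs(); print(o['t'],o['eef_pos'],o['contact_force'],o['torque'],o['gripper_width']*85)
for n in ("scene","wrist"):
    c=read_camera(n); u,v=map(int,proj(c,[.564,-.065,.26])); u=min(max(u,90),470);v=min(max(v,70),350); z=c["pixels"][v-70:v+70,u-90:u+90,::-1]; cv2.imwrite(f"pics/f_{n}.png",cv2.resize(z,None,fx=4,fy=4,interpolation=cv2.INTER_CUBIC))
cv2.imwrite("pics/f_wfull.png",c["pixels"][:,:,::-1])
d=np.array([-np.cos(np.radians(5)),np.sin(np.radians(5)),0])
shift(o['eef_pos']+.09*d,o)
```

```text
10.45 [ 0.5634297  -0.06439841  0.33083198] [-0.73198968  0.47394715  0.70095582] [ 0.04232179  0.07748123 -0.03556536] 25.459897930638043
shift cm [-0.47 -8.99  0.  ] heading x deg 81.98 z [-0.  0. -1.]
```

View pics/f_wfull.png

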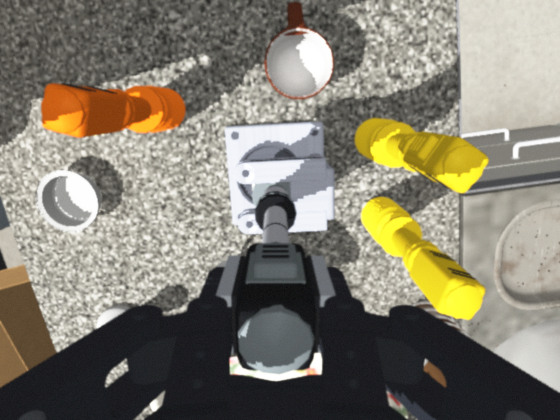

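Call:
move_arm(gripper=[0,0,0,0,0], xyz=[[0,-0.3,0],[0,-0.8,0],[-0.1,-1.3,0],[-0.1,-1.8,0],[-0.1,-2.2,0]], twist=[0,0,0,0,0])

```text
t: 10.97
eef_pos: [0.5407, -0.0624, 0.3308]
tool_rot: [-0.0, 0.755, 0.656, -0.0]
contact_force: [-0.0, 0.4, -0.7]
gripper_width: 0.298
```

Run:
```python
from h import *
o=get_obs(); print(o['t'],o['eef_pos'],o['contact_force'],o['torque'],o['gripper_width']*85)
for n in ("scene",):
    c=read_camera(n); u,v=map(int,proj(c,[.564,-.065,.2])); z=c["pixels"][v-70:v+70,u-90:u+90,::-1]; cv2.imwrite(f"pics/g_{n}.png",cv2.resize(z,None,fx=4,fy=4,interpolation=cv2.INTER_CUBIC))
```

```text
10.9667 [ 0.54067064 -0.06235995  0.33076255] [-0.02573038  0.38187609 -0.68145903] [-0.04005319 -0.14529871 -0.00459969] 25.293022228035564
```

View pics/g_scene.png

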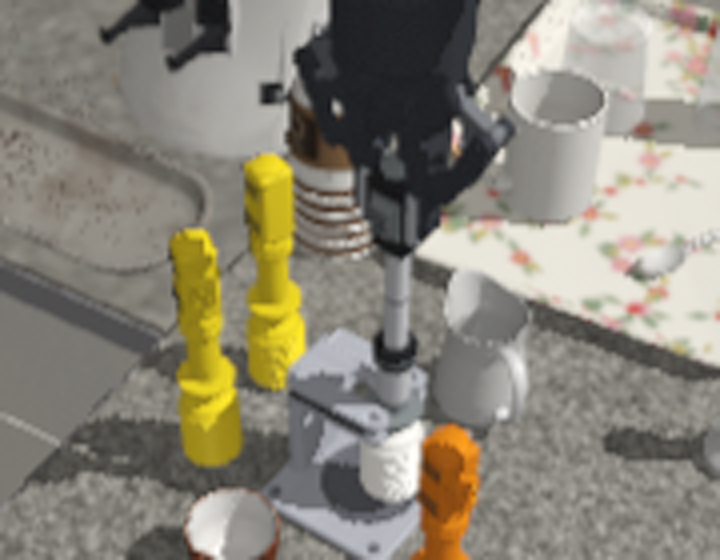

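Sliding freely and upright, low forces. Continue out along the slot.

Call:
move_arm(gripper=[0,0,0,0,0], xyz=[[0,-0.8,0],[-0.1,-1.6,0],[-0.1,-2.4,0],[-0.2,-3.2,0],[-0.2,-4,0]], twist=[0,0,0,0,0])

```text
t: 11.43
eef_pos: [0.5004, -0.0588, 0.3306]
tool_rot: [-0.0, 0.755, 0.656, -0.0]
contact_force: [1.0, 0.3, -0.5]
gripper_width: 0.299
```

Call:
move_arm(gripper=[0,0,0,0,0], xyz=[[0,-0.8,0],[-0.1,-1.6,0],[-0.1,-2.3,0],[-0.1,-2.6,0],[-0.1,-2.6,0]], twist=[0,0,0,0,0])

```text
t: 11.85
eef_pos: [0.475, -0.0561, 0.3309]
tool_rot: [0.0, 0.755, 0.656, -0.0]
contact_force: [0.5, -1.2, -0.9]
gripper_width: 0.302
```

Run:
```python
from h import *
o=get_obs(); print(o['t'],o['eef_pos'],o['contact_force'],o['torque'],o['gripper_width']*85)
for n in ("scene",):
    c=read_camera(n); u,v=map(int,proj(c,[.52,-.065,.2])); z=c["pixels"][v-70:v+70,u-90:u+90,::-1]; cv2.imwrite(f"pics/h_{n}.png",cv2.resize(z,None,fx=4,fy=4,interpolation=cv2.INTER_CUBIC))
    for q in ("grip_mid","button_face","flange","keeper_seat"):
        print(q,[(round(d['p'],2),[round(float(v),4) for v in d['centre']]) for d in spot_point(q,n)[:4]])
```

```text
11.85 [ 0.47504122 -0.05608108  0.33091792] [ 0.45168182 -1.15082618 -0.93556771] [0.0284113  0.00560196 0.09278362] 25.627910778348312
grip_mid [(0.81, [0.6738, -0.1254, 0.1733]), (0.62, [0.4712, -0.0587, 0.2739]), (0.57, [0.6772, -0.0366, 0.1666]), (0.51, [0.4576, 0.0191, 0.1696])]
button_face [(0.63, [0.4397, 0.0267, 0.1695]), (0.53, [0.6593, -0.0294, 0.1625]), (0.49, [0.4775, -0.042, 0.2759]), (0.31, [0.5637, -0.0659, 0.1003])]
flange [(0.96, [0.475, -0.0601, 0.0981]), (0.95, [0.4589, 0.0204, 0.0771]), (0.62, [0.6731, -0.0473, 0.0742])]
keeper_seat [(0.6, [0.5618, -0.0669, 0.1003]), (0.28, [0.471, -0.0578, 0.2749])]
```

View pics/h_scene.png

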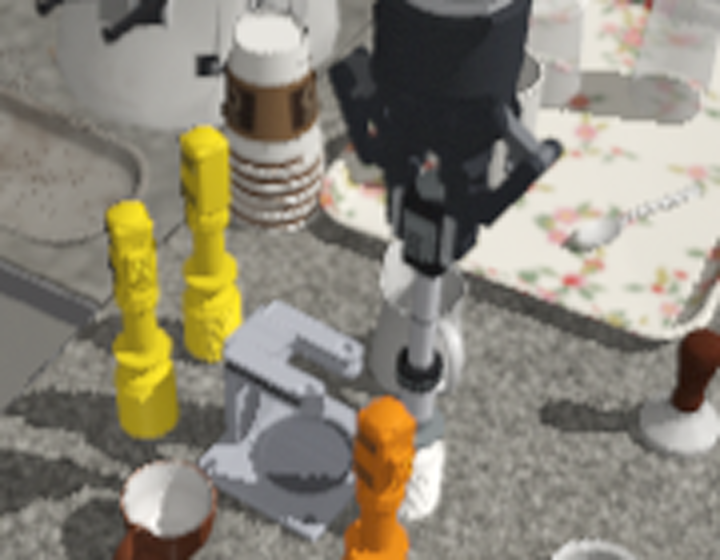

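The flange is about 88 mm from the seat and free of the fork. Lifting 5 cm.

Call:
move_arm(gripper=[0,0,0,0,0], xyz=[[0,0,-0.8],[0,0,-2],[0,0,-3.3],[0,0,-4.5],[0,0,-5]], twist=[0,0,0,0,0])

```text
t: 12.52
eef_pos: [0.4766, -0.0559, 0.383]
tool_rot: [0.001, 0.755, 0.656, 0.001]
contact_force: [-0.1, -0.4, -1.3]
gripper_width: 0.299
```

Call:
move_arm(gripper=[0,0,0,0,0], xyz=[[0,0,0],[0,0,0],[0,0,0],[0,0,0],[0,0,0]], twist=[0,0,0,0,0])

```text
t: 12.93
eef_pos: [0.4755, -0.0561, 0.3802]
tool_rot: [-0.0, 0.755, 0.656, -0.0]
contact_force: [0.6, -0.5, -1.5]
gripper_width: 0.3
```

Run:
```python
from h import *
o=get_obs(); print(o['t'],o['eef_pos'],o['contact_force'],o['torque'],o['gripper_width']*85)
for n in ("scene","wrist"):
    c=read_camera(n); u,v=map(int,proj(c,[.48,-.06,.26])); u=min(max(u,90),470);v=min(max(v,70),350); z=c["pixels"][v-70:v+70,u-90:u+90,::-1]; cv2.imwrite(f"pics/i_{n}.png",cv2.resize(z,None,fx=4,fy=4,interpolation=cv2.INTER_CUBIC))
    for q in ("grip_mid","button_face","flange","brush","small_jug","espresso_cup","coffee_tamper"):
        print(q,[(round(d['p'],2),[round(float(v),4) for v in d['centre']]) for d in spot_point(q,n)[:4]])
```

```text
12.9333 [ 0.47547291 -0.05613404  0.38017587] [ 0.61055958 -0.46464811 -1.50545934] [ 0.03596302  0.02872027 -0.00471153] 25.50918802315307
grip_mid [(0.96, [0.4736, -0.0571, 0.3236]), (0.87, [0.458, 0.0198, 0.1729]), (0.72, [0.6734, -0.1274, 0.1731]), (0.6, [0.6758, -0.0411, 0.1655])]
button_face [(0.58, [0.6003, 0.0479, 0.0004]), (0.57, [0.4405, 0.0243, 0.1688]), (0.52, [0.6603, -0.0266, 0.1628]), (0.4, [0.4763, -0.0391, 0.3253])]
flange [(0.95, [0.6743, -0.0472, 0.0774]), (0.86, [0.6783, -0.1307, 0.0776]), (0.73, [0.458, 0.0221, 0.0762]), (0.61, [0.4783, -0.0609, 0.15])]
brush [(0.93, [0.6745, -0.0395, 0.0006]), (0.88, [0.4756, -0.0568, 0.0701]), (0.7, [0.6744, -0.1295, 0.0008]), (0.45, [0.5618, -0.0641, 0.0983])]
small_jug [(0.59, [0.5282, -0.1795, 0.0001])]
espresso_cup [(0.84, [0.5978, 0.0516, -0.0004])]
coffee_tamper [(0.83, [0.3428, -0.2295, -0.0016])]
grip_mid [(0.97, [0.6748, -0.1297, 0.1687]), (0.95, [0.4744, -0.0539, 0.3189]), (0.87, [0.6746, -0.0416, 0.1693]), (0.86, [0.4562, 0.021, 0.1684])]
button_face [(0.86, [0.6569, -0.0275, 0.1722]), (0.8, [0.4796, -0.0379, 0.3204]), (0.53, [0.4407, 0.026, 0.1677])]
flange [(0.92, [0.4774, -0.0557, 0.1461]), (0.86, [0.456, 0.0177, 0.0754]), (0.72, [0.6736, -0.0422, 0.0749]), (0.7, [0.4769, -0.0591, 0.0748])]
brush [(0.87, [0.6756, -0.1277, -0.0002]), (0.86, [0.6752, -0.0408, -0.0012]), (0.84, [0.4584, 0.0214, -0.007]), (0.7, [0.4766, -0.059, 0.0741])]
small_jug [(0.93, [0.5266, -0.1772, 0.0028])]
espresso_cup [(0.83, [0.6006, 0.0519, 0.0])]
coffee_tamper [(0.9, [0.3396, -0.2325, -0.0006])]
```

View pics/i_scene.png

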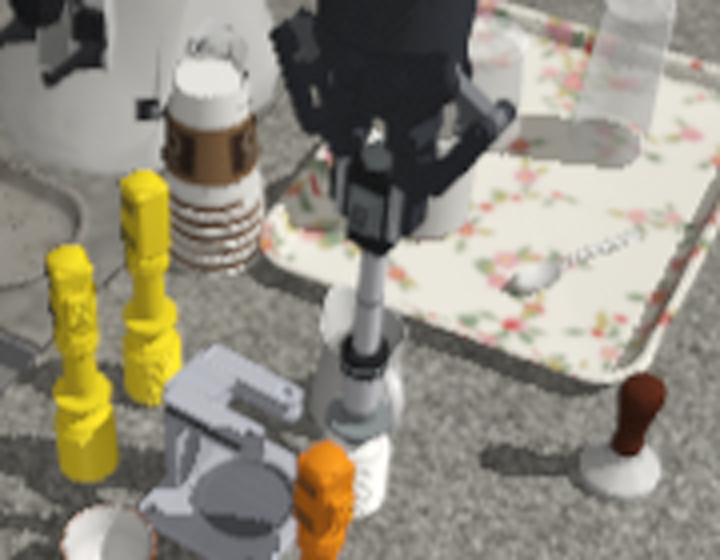

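View pics/i_wrist.png

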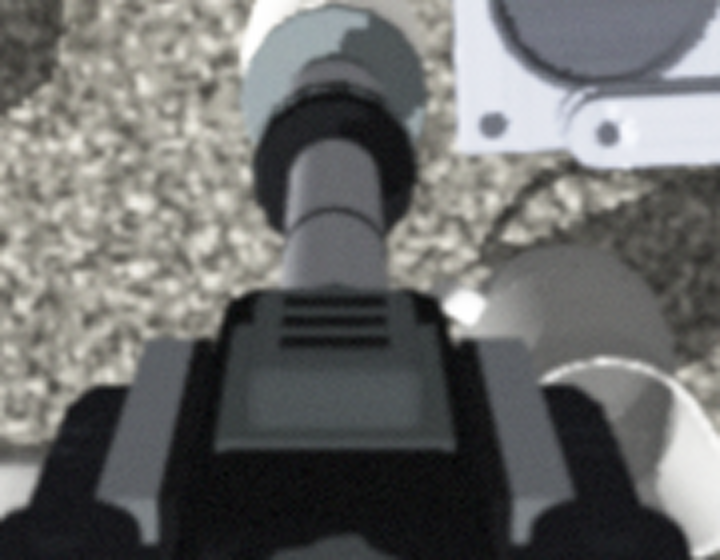

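```bash
python3 -c "
from station import *
print(hand_in()); print(get_obs()['t'])"
```

```text
the job is handed in; nothing more can be done
None
the job is handed in; nothing more can be done
```

The brush is extended to the second stop and out of its stand. The gripper is holding it upright by the grip's plain sides, and I handed the job in at about 13 s of the 40 s limit. No verdict was reported.

**What I did**
- **Extending:** I squeezed the button across the grip and drew the grip up until the pull reached about 20 N, which marked the mechanical end. I then relaxed slightly and let go, and the button sprang out.
- **Taking it out:** I turned the gripper 90° and took the plain sides at 40 N. I slid the brush about 9 cm out through the open front with forces of about 1.5 N or less, then lifted it 5 cm.

**Last checks before handing in**
- **Position:** The tip is about 70 mm above the counter. The flange is about 88 mm from the keeper seat in plan.
- **Extension:** Grip to flange measures about 173 mm, against 175 mm expected at the second stop.
- **Button and posture:** In the pictures the button stands proud and the brush is upright and clear of the stand.
- **Neighbours:** The jug and cup are within 3 mm of where they were first seen. The tamper reads 4–7 mm off, close to the network's roughly 4 mm error, and nothing touched it.

**Not checked**
- I did not push down to prove the lock. That the button is out rests on the pictures and the measured extension.
- Only one of the two rings was plain to see. The other should be close to the collar, and I could not make it out clearly.

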